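# Start the clamp nut on the bench-pin holder

### The arm

A 7-joint arm with a two-finger parallel gripper is mounted at the origin on the work surface. World frame = base frame: x ahead of the robot, y to its left, z up, the work surface at z = 0. Lengths are in m, angles in rad, forces in N, time in s.
With the tool pointing down it reaches from about 0.35 to 0.9 m from the base axis. Payload 19.9 kg.
Tool frame: the origin (TCP) lies midway between the tips of the shut fingers; the grasp point (between the pads) lies ctrl.tcp_to_grasp behind it (ctrl.tcp_to_grasp is the distance from the TCP to the grasp point, in m); z points along the fingers, y is the line along which they close (so a half turn about z gives the same grasp; the last joint's range is limited). The gripper opens to 94 mm and grips with 3 to 60 N. Pads are 16 mm wide; open, the fingers measure 119 mm over their backs; the gripper's body (75 mm by 177 mm) begins 78 mm behind the grasp point.
Start: joints at [1.091, 0.417, -0.01, 1.614, 0.005, 1.111, -0.053], TCP at [0.266, -0.566, 0.205] pointing down, gripper open.
Joint ranges: [-2.81, 2.81], [-0.39, 2.02], [-1.27, 1.25], [0.06, 2.57], [-1.19, 4.33], [0.19, 2], [-2.82, 2.82]. Speed limits (rad/s): [1.89, 1.89, 2.39, 2.39, 3.01, 3.01, 3.01].

### API

Orientations are given as a unit quaternion [w, x, y, z].
In Python, from rig import ctrl gives the robot as it stands. The module is installed in compiled form; this text tells all that it offers.
- The arm moves only by the tool step_arm, never from a script. Its argument "motion" is a list of rows, each a list of 7 numbers: the closure in counts, from 0 (fully open) to 255 (shut), then the shift along the tool's x, y, z in mm, then the turn, a rotation vector about the tool's x, y, z in degrees. In form: [[claw, dx, dy, dz, rx, ry, rz], ...]. A call has 1 to 10 rows; each row shifts and turns the commanded pose from where the row before left it, along the tool's axes as they then stand; what a row does not reach is not made up. A row lasts 1/10 s, in which the tool goes at most 50 mm and 8.59 degrees, less where a joint would pass 70% of its speed; a pose out of reach is approached as far as the arm can. A call with a gripper value outside its range is refused whole. The fingers move at their own pace and stop on an object; the grip force is fixed at half the most. Time passes only in rows, so rows that do not move let the fingers close. It gives the time, the measured TCP pose, the force, the opening and the grip force at its end, in the units of the state.
- ctrl.state(): the state, without advancing time (a new reading comes with each control period).
- ctrl.capture(name): name is "scene" or "top"; returns the picture (480x640x3 uint8, blue, green, red); there is no depth.
- ctrl.camera_model(name): a dict with "vfov" (degrees; the focal length in pixels is half the picture's height over the tangent of half this angle, whatever the lens; pixels are square), "cx", "cy" (the principal point, pixels), "dist_coeffs" ([k1, k2, p1, p2, k3] as OpenCV has them; the pictures are not rectified), "xyz" and "attitude" of the camera in the world. Camera axes: x right, y up, looking along -z (the intrinsics and any distortion apply to the point x, -y, -z); pixel columns grow to the right and rows downward; lengths in m; the calibration is good to about 2 mm. A picture is of the moment at which its call begins. camera_model takes no time and is no camera call.
- ctrl.job_done(): hands the job in; it is judged then, once.
The state is a dict: "t": time; "q": joint angles; "dq": joint speeds; "tau": joint torques, N m; "ee_pos": TCP position; "orientation": TCP orientation; "force": force on the tool from outside, world axes, zero at the start; "moment": the same for the moment, N m; "finger_gap": finger opening in m; "grasp_force": force on a finger pad.
Only numpy, scipy, OpenCV 4.12 (cv2) and the standard library are available. Lean on these libraries where they do the work, as an engineer would, in place of code of your own. Each camera call takes 0.05 s, during which the arm holds its last target. There are 200 camera calls.

### The job

The bench pin has to be clamped again: take the big flange nut out of the parts tray, set it flange down on the stud of the bench-pin holder and, pressing lightly, back it off anticlockwise until you feel the thread drop in. Then run it down clockwise until the flange is home on the clamp plate and let go. Never force the nut on the stud, and leave the other things on the bench as they are.

Things in the scene. Friction and masses are not known exactly. Their poses are not given: they have to be found in the camera images.
- nut_center (a point): flange nut, lying flange down in the tray at the start: steel hex nut, 36 mm across flats, 42 across corners, on a round flange 50 mm wide, 5 thick; 25 mm tall in all, 0.2 kg (+-30 %). Point: on its axis, 12.5 mm over its underside. z: its axis, up; flats look along x and every 60 deg. Two-start inside thread, beginning 2 mm above the underside, with about 1 mm of play sideways and 1 mm up and down.
- stud_top (a point): centre of the flat top end of the fixed stud of the bench-pin holder, 60 mm above the bench; z is the stud's axis, up. The upper 15 mm of the stud is a smooth pilot of 18 mm diameter, chamfered over its last 3.5 mm to 11 mm. Below it is a coarse right-hand two-start thread, 24 mm outside, ridges 5 mm apart, 10 mm of travel per full turn.
- thread_end (a point): on the stud's axis, 43 mm above the bench: where the nut's underside is when the nut stands on the very end of the thread. Set on, it rests 0 to 5 mm lower. Turned anticlockwise (from above) it climbs 1.6 mm per rad and within half a turn gets to this height, loses its support and drops 5 mm to the next ridge. Where round the stud that happens cannot be told from poses, only felt.
- plate_top (a point): on the stud's axis, on the upper face of the steel clamp plate (74 x 56 mm), 33 mm above the bench: where the nut's underside is when home. From the drop the nut is drawn down 1.6 mm per rad clockwise and is home after about half a turn. Let go anywhere on the thread, it stays where it is.
- holder: bench-pin holder, screwed to the bench (fixed): green cast base 124 x 104 mm, wooden bench pin 70 mm wide with a V notch (its tips lie 138 mm from the stud along the holder's -x), and on the pin the clamp plate through which the stud rises. Origin: on the bench, on the stud's axis.
- tray: shallow open aluminium parts tray, 200 x 150 mm, fixed, floor 3 mm thick, rim 10 mm above the bench; origin on the bench under its centre. The flange nut lies in its -x half, the plain nut and the washer in its +x half.
- plain_nut_center (a point): bystander: plain hex nut, 24 mm across flats, 16 mm tall, no flange, in the tray; centre, half-way up
- washer: bystander: flat steel washer, 44 mm across, 4 mm thick, in the tray; underside centre
- bowl: bystander: small dark steel bowl, 70 mm across, 22 mm high; underside centre
- file: bystander: hand file lying flat, 240 mm long, black handle 22 mm high; origin on the bench near the ferrule, x towards the blade's tip
- mallet: bystander: wooden mallet lying down, head 48 mm thick and 75 mm long, handle 220 mm; origin on the bench under the head
- glasses: bystander: clear safety glasses standing on their lenses, 140 mm wide, 42 mm high; origin on the bench under the bridge
- bench_block: bystander: square steel bench block, 70 x 70 x 20 mm; underside centre
- pliers: bystander: flat pliers with black grips lying down, 160 mm long, 15 mm high; origin on the bench under the pivot

How it is judged:
On the way, in this order (a step that is already met when the one before it is completed fails the run):
1. the nut, bearing on the stud's thread and square to it, is backed off up to the thread's end (its centre 3.2 to 5.8 mm below the stud's top) (z of nut_center in the frame of stud_top between -0.0058 and -0.0032 m and horizontal distance between nut_center and stud_top below 0.003 m and angle between nut_center's own z axis and vertical below 0.1 rad and contact force between nut and holder above 0.3 N), for 0.1 s.
2. the thread has dropped in (the nut's centre 8.3 to 12.5 mm below the stud's top) (z of nut_center in the frame of stud_top between -0.0125 and -0.0083 m and horizontal distance between nut_center and stud_top below 0.003 m), for 0.05 s.
At the end, for the whole second after the job is handed in: the flange nut is on the stud with its flange home on the clamp plate (within 1.2 mm), on the stud's axis within 3 mm, level within 3.5 degrees, at rest and let go (z of nut_center in the frame of stud_top between -0.016 and -0.0133 m and horizontal distance between nut_center and stud_top below 0.003 m and angle between nut_center's own z axis and vertical below 0.06 rad and linear speed of nut below 0.01 m/s); the robot touches nothing.
It fails at once if the nut is forced on the stud before it is home (more than 30 N) (contact force between nut and holder above 30 N and z of nut_center in the frame of stud_top above -0.0133 m).
It fails at once if another thing on the bench or in the tray is shifted by more than 20 mm (distance of any of plain_nut_center, washer, bowl, file, mallet, glasses, bench_block, pliers from where it was at the start of the episode above 0.02 m).
It also fails if it takes over 72 s, if anything falls off the work surface, if the arm or the gripper's body presses on something with over 40 N, if the wrist force passes 120 N, or if a joint passes its speed limit or range.

## Working session

There is one attempt and no reset: what is moved stays moved. The work goes in short steps, Python scripts to look and compute and a tool call to move; the robot and the scene stay as the last step left them, time stands still between calls to the robot, and variables do not carry over. Pictures are saved under pics/ and viewed, at most 10 in all, crops included, and the job is handed in when it is done.

Besides the shell and the picture viewer there is one more tool, called after "Request:" in YAML: its name, and indented under it one key for each argument. step_arm: Moves the arm, as the interface text tells. Its arguments: {"type":"object","properties":{"motion":{"type":"array"}},"required":["motion"]}

```bash
mkdir -p pics; python3 - <<'E'
from rig import ctrl
import cv2
s=ctrl.state();print(s, ctrl.tcp_to_grasp)
for n in("scene","top"):
    cv2.imwrite(f"pics/{n}0.png",ctrl.capture(n));print(ctrl.camera_model(n))
E
```

```text
{'t': 0.0, 'q': array([ 1.09049489,  0.41797589, -0.01031454,  1.61414274,  0.00472983,
        1.11068145, -0.05303194]), 'dq': array([-0.00059741, -0.00037479,  0.00144747, -0.00038051,  0.00012952,
        0.00164264, -0.00041832]), 'tau': array([ 2.38675915e-03, -8.51245379e+01,  6.39981218e-01, -4.25990367e+01,
       -4.88027791e-02,  1.88320986e-02,  1.84015994e-04]), 'ee_pos': array([ 0.26536992, -0.56547113,  0.20483725]), 'orientation': array([-5.63295509e-04,  9.76027885e-01,  2.17644703e-01, -1.82665021e-04]), 'force': array([-0.22550933,  0.96395365, -0.28711209]), 'moment': array([0.01329278, 0.02846303, 0.01201685]), 'grasp_force': 0.0, 'finger_gap': 0.09404784873780479} 0.0188
{'vfov': 56.029172777717534, 'cx': 313.76587814855657, 'cy': 245.76526519388727, 'dist_coeffs': array([-0.03920803,  0.        ,  0.        ,  0.        ,  0.        ]), 'xyz': array([ 0.86649832, -0.56579145,  0.81756894]), 'attitude': array([0.91846359, 0.2904508 , 0.08571541, 0.25439307])}
{'vfov': 49.215329656813275, 'cx': 325.1317730777938, 'cy': 226.98007304917863, 'dist_coeffs': array([-0.01349561,  0.        ,  0.        ,  0.        ,  0.        ]), 'xyz': array([ 0.42113211, -0.08236399,  1.08070211]), 'attitude': array([ 0.71415903,  0.05213509, -0.06820083, -0.69469954])}
```

View pics/top0.png

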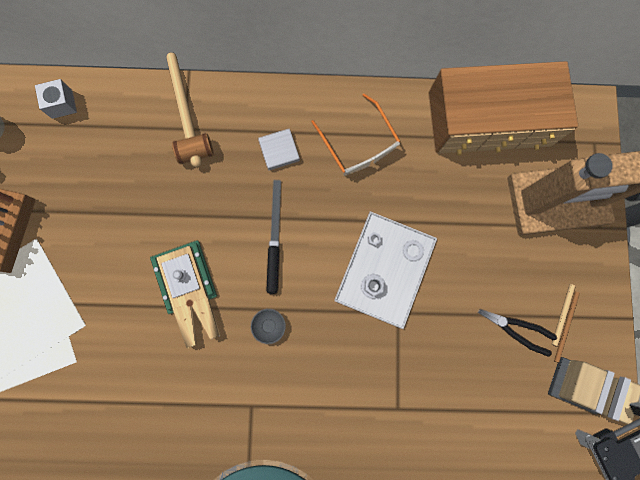

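View pics/scene0.png

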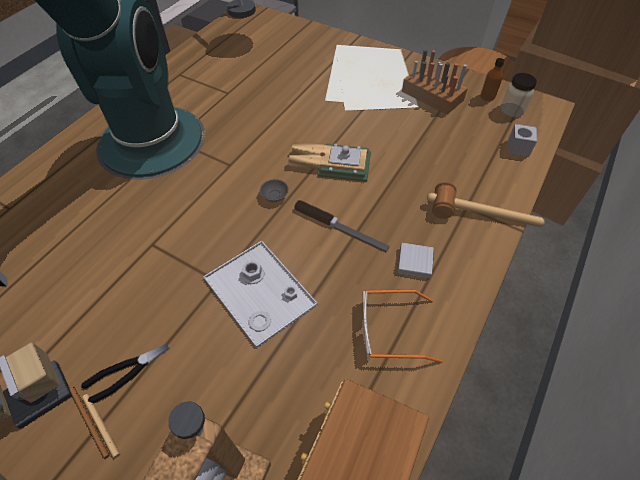

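```bash
cat > h.py <<'E'
import numpy as np, cv2
from scipy.spatial.transform import Rotation as R
from rig import ctrl
def cam(n):
    m=ctrl.camera_model(n); f=240/np.tan(np.radians(m["vfov"]/2))
    K=np.array([[f,0,m["cx"]],[0,f,m["cy"]],[0,0,1]]); q=m["attitude"]
    return K,m["dist_coeffs"],R.from_quat([q[1],q[2],q[3],q[0]]).as_matrix()@np.diag([1,-1,-1.]),m["xyz"]
def ray(n,p,z):
    K,d,A,c=cam(n); u=cv2.undistortPoints(np.array([[p]],float),K,d)[0,0]
    v=A@np.array([u[0],u[1],1]); return c+v*(z-c[2])/v[2]
def proj(n,P):
    K,d,A,c=cam(n); P=np.atleast_2d(P).astype(float)
    return cv2.projectPoints(P,cv2.Rodrigues(A.T)[0],-A.T@c,K,d)[0][:,0]
E
python3 - <<'E'
from h import *
for n,P in (("top",((375,286),(180,275),(387,270))),("scene",((252,268),(346,149),(260,294)))):
    print(n,ray(n,P[0],.028),ray(n,P[1],.06),ray(n,P[2],.003))
t=cv2.imread("pics/top0.png");s=cv2.imread("pics/scene0.png")
def c(im,x,y):
    return cv2.resize(im[y-18:y+19,x-25:x+25],(400,296),interpolation=cv2.INTER_CUBIC)
cv2.imwrite("pics/m.png",np.vstack([np.hstack([c(t,375,286),c(t,180,275)]),np.hstack([c(s,252,270),c(s,346,152)])]))
E
```

```text
top [ 0.48552313 -0.2071095   0.028     ] [0.49446879 0.17502757 0.06      ] [ 0.52061452 -0.23460104  0.003     ]
scene [ 0.49037675 -0.20602694  0.028     ] [0.50183422 0.17493336 0.06      ] [ 0.52973701 -0.23789448  0.003     ]
```

View pics/m.png

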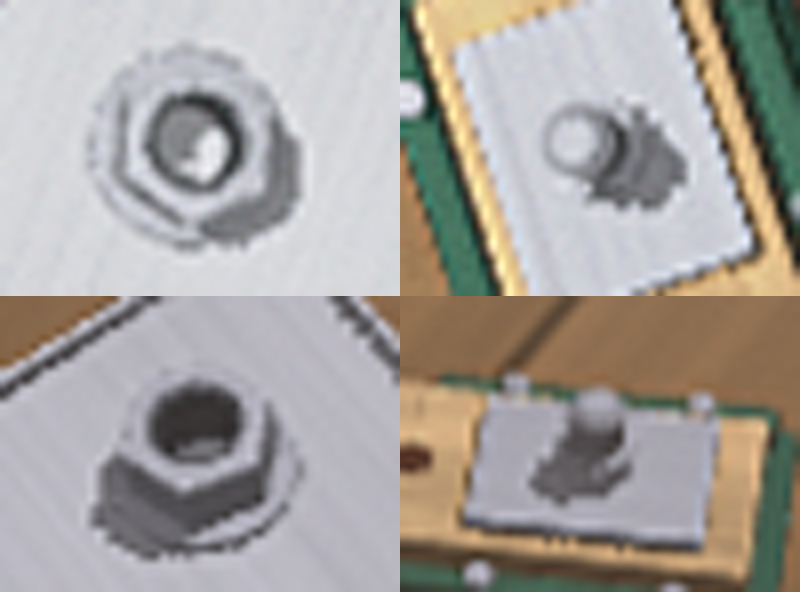

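```bash
python3 - <<'E'
from h import *
def px(x0,y0,cx,cy): return (x0+(cx+.5)/8-.5, y0+(cy+.5)/8-.5)
def tri(a,b):
    M=np.zeros((3,3));v=np.zeros(3);L=[]
    for n,p in (("top",a),("scene",b)):
        c=cam(n)[3]; d=ray(n,p,0)-c; d/=np.linalg.norm(d); Q=np.eye(3)-np.outer(d,d); M+=Q; v+=Q@c; L.append((Q,c))
    X=np.linalg.solve(M,v); return X,[np.linalg.norm(Q@(X-c))*1e3 for Q,c in L]
nt=px(350,268,196,142);ns=px(227,252,196,126);st=px(155,257,182,143);ss=px(321,134,198,106)
print("nut",tri(nt,ns),ray("top",nt,.028),ray("scene",ns,.028));print("stud",tri(st,ss),ray("top",st,.06),ray("scene",ss,.06))
ct=[(128,92),(190,72),(265,108),(268,178),(196,217),(125,165)]
C=ray("top",nt,.028)
for p in ct:
    d=(ray("top",px(350,268,*p),.028)-C)[:2];print("top",np.hypot(*d)*1e3,np.degrees(np.arctan2(d[1],d[0]))%60)
C=ray("scene",ns,.028)
for p in [(105,166),(182,194),(266,164),(272,106)]:
    d=(ray("scene",px(227,252,*p),.028)-C)[:2];print("scene",np.hypot(*d)*1e3,np.degrees(np.arctan2(d[1],d[0]))%60)
# plate corners for holder yaw
a=ray("top",px(155,257,55,45),.033);b=ray("top",px(155,257,355,245),.033);print("plate",a,b,(a+b)/2)
s=ctrl.state();q=s["orientation"];print(R.from_quat([*q[1:],q[0]]).as_matrix().round(3))
E
```

```text
nut (array([ 0.48703581, -0.20523289,  0.02684812]), [np.float64(0.16269649459701724), np.float64(0.16269649459697696)]) [ 0.48684617 -0.20521091  0.028     ] [ 0.48770923 -0.20564911  0.028     ]
stud (array([0.49597189, 0.18084945, 0.05946903]), [np.float64(0.6637705454225787), np.float64(0.6637705454224565)]) [0.49540896 0.18028095 0.06      ] [0.49667723 0.18085946 0.06      ]
top 21.035647588501327 55.05588873438799
top 17.570318593725354 5.506334683338949
top 19.480040588387833 57.41773251086586
top 20.06094032594137 4.930930483479898
top 18.6768341091348 0.5699638220423822
top 18.820470335122657 49.27480074346701
scene 25.618096689423755 59.334749759716345
scene 20.750700094388133 55.74284886657799
scene 22.349334135591437 59.523355720001945
scene 20.30512076893357 48.52881488110232
plate [0.52084495 0.22048299 0.033     ] [0.47338469 0.14280925 0.033     ] [0.49711482 0.18164612 0.033     ]
[[ 0.905  0.425 -0.001]
 [ 0.425 -0.905  0.001]
 [-0.    -0.001 -1.   ]]
```

Request:
step_arm:
  motion:
    - [92,35,-23,5,0,0,0]
    - [92,35,-23,5,0,0,0]
    - [92,35,-23,5,0,0,0]
    - [92,35,-23,5,0,0,0]
    - [92,35,-23,5,0,0,0]
    - [92,35,-23,5,0,0,0]
    - [92,35,-23,5,0,0,0]
    - [92,35,-23,5,0,0,0]
    - [92,35,-23,5,0,0,0]
    - [92,35,-23,5,0,0,0]

```text
t: 1.1
ee_pos: [0.4851, -0.2073, 0.1551]
orientation: [-0.0, 0.976, 0.218, -0.0]
force: [1.2, -0.1, -0.0]
finger_gap: 0.06
grasp_force: 0.0
```

Request:
step_arm:
  motion:
    - [92,0,0,10,0,0,-7]
    - [92,0,0,10,0,0,-7]
    - [92,0,0,10,0,0,-7]
    - [92,0,0,10,0,0,-7]
    - [92,0,0,10,0,0,-5]
    - [92,0,0,0,0,0,0]
    - [92,0,0,0,0,0,0]

```text
t: 1.8
ee_pos: [0.4845, -0.2089, 0.1055]
orientation: [-0.0, 0.875, 0.485, -0.0]
force: [-0.5, 0.4, -0.3]
finger_gap: 0.0596
grasp_force: 0.0
```

```bash
cat > g.py <<'E'
from h import *
import sys
def go(x,y,z,a):  # target xy z(TCP), tool-y angle deg
    s=ctrl.state();q=s["orientation"];M=R.from_quat([*q[1:],q[0]]).as_matrix()
    d=M.T@(np.array([x,y,z])-s["ee_pos"])*1e3
    b=np.degrees(np.arctan2(M[1,1],M[0,1]))
    print("t",round(s["t"],2),"pos",(s["ee_pos"]*1e3).round(1),"yang",b.round(1),"gap",(s["finger_gap"]*1e3).round(1),"q7",s["q"][6].round(2),"F",s["force"].round(1),"grip",round(float(s["grasp_force"]),1))
    print("tool shift mm",d.round(1),"rz deg",round((b-a+180)%360-180,1),"tilt err",(R.from_matrix(M.T@np.c_[[-1,0,0],[0,1,0],[0,0,-1]]).magnitude()*0),M[:,2].round(4))
go(*map(float,sys.argv[1:]))
E
python3 g.py .487 -.2054 .011 -32
```

```text
Traceback (most recent call last):
  File "g.py", line 9, in <module>
    go(*map(float,sys.argv[1:]))
    ~~^^^^^^^^^^^^^^^^^^^^^^^^^^
  File "g.py", line 7, in go
    print("t",round(s["t"],2),"pos",(s["ee_pos"]*1e3).round(1),"yang",b.round(1),"gap",(s["finger_gap"]*1e3).round(1),"q7",s["q"][6].round(2),"F",s["force"].round(1),"grip",round(float(s["grasp_force"]),1))
                                                                                       ^^^^^^^^^^^^^^^^^^^^^^^^^^^
AttributeError: 'float' object has no attribute 'round'
```

```bash
sed -i 's/(s\["finger_gap"\]\*1e3).round(1)/round(s["finger_gap"]*1e3,2)/; s/"tilt err".*M\[:,2\]/"tool z",M[:,2]/' g.py; python3 g.py .487 -.2054 .011 -32
```

```text
t 1.8 pos [ 484.5 -208.9  105.5] yang -32.0 gap 59.61 q7 -0.34 F [-0.5  0.4 -0.3] grip 0.0
tool shift mm [ 4.3  0.3 94.5] rz deg -0.0 tool z [-5.e-04  3.e-04 -1.e+00]
```

Request:
step_arm:
  motion:
    - [92,2.1,0.2,15,0,0,0]
    - [92,2.2,0.1,20,0,0,0]
    - [92,0,0,20,0,0,0]
    - [92,0,0,15,0,0,0]
    - [92,0,0,10,0,0,0]
    - [92,0,0,8,0,0,0]
    - [92,0,0,6,0,0,0]
    - [92,0,0,0,0,0,0]

```text
t: 2.6
ee_pos: [0.4871, -0.2053, 0.0112]
orientation: [-0.0, 0.874, 0.486, -0.0]
force: [-0.3, -0.2, -1.0]
finger_gap: 0.0598
grasp_force: 0.0
```

Request:
step_arm:
  motion:
    - [200,0,0,0.5,0,0,0]
    - [200,0,0,0,0,0,0]
    - [200,0,0,0,0,0,0]
    - [200,0,0,0,0,0,0]
    - [200,0,0,0,0,0,0]
    - [200,0,0,0,0,0,0]
    - [200,0,0,0,0,0,0]

```text
t: 3.3
ee_pos: [0.4874, -0.2055, 0.0113]
orientation: [0.0, 0.874, 0.486, 0.0]
force: [-1.0, -0.1, 7.1]
finger_gap: 0.0362
grasp_force: 29.6
```

```bash
python3 g.py .487 -.2054 .011 -32
```

```text
t 3.3 pos [ 487.4 -205.5   11.3] yang -31.9 gap 36.2 q7 -0.41 F [-1.  -0.1  7.1] grip 29.6
tool shift mm [-0.1 -0.4  0.3] rz deg 0.1 tool z [ 3.e-04 -2.e-04 -1.e+00]
```

Request:
step_arm:
  motion:
    - [200,0,0,-5,0,0,0]
    - [200,0,0,-10,0,0,0]
    - [200,0,0,-20,0,0,0]
    - [200,0,0,-25,0,0,0]
    - [200,0,0,-25,0,0,0]
    - [200,0,0,-15,0,0,0]
    - [200,0,0,0,0,0,0]
    - [200,0,0,0,0,0,0]

```text
t: 4.1
ee_pos: [0.487, -0.2054, 0.1109]
orientation: [0.0, 0.874, 0.486, -0.0]
force: [-0.0, 0.2, -1.9]
finger_gap: 0.0359
grasp_force: 29.7
```

```bash
python3 g.py .4962 .1808 .111 20; python3 - <<'E'
from h import *
s=ctrl.state();p=s["ee_pos"]
im=ctrl.capture("scene");u=proj("scene",p)[0].astype(int);print(u)
cv2.imwrite("pics/held.png",cv2.resize(im[u[1]-35:u[1]+35,u[0]-45:u[0]+45],(720,560),interpolation=cv2.INTER_CUBIC))
E
```

```text
t 4.1 pos [ 487.  -205.4  110.9] yang -31.9 gap 35.93 q7 -0.35 F [-0.   0.2 -1.9] grip 29.7
tool shift mm [ 3.329e+02 -1.961e+02 -2.000e-01] rz deg -51.9 tool z [ 1.e-04 -1.e-04 -1.e+00]
[245 243]
```

View pics/held.png

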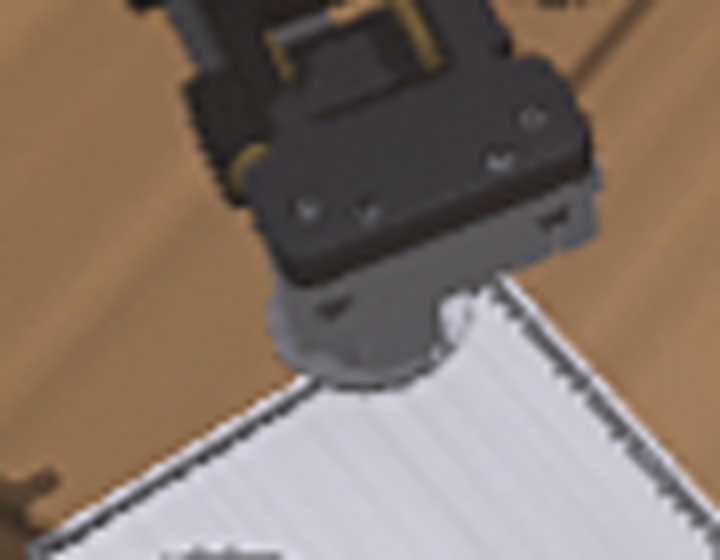

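Request:
step_arm:
  motion:
    - [200,20,-12,0,0,0,0]
    - [200,33,-19,0,0,0,0]
    - [200,37,-22,0,0,0,0]
    - [200,37,-22,0,0,0,0]
    - [200,37,-22,0,0,0,0]
    - [200,37,-22,0,0,0,0]
    - [200,37,-22,0,0,0,0]
    - [200,37,-22,0,0,0,0]
    - [200,37,-22,0,0,0,0]
    - [200,20,-11,0,0,0,0]

```text
t: 5.15
ee_pos: [0.4947, 0.1837, 0.11]
orientation: [-0.001, 0.873, 0.487, -0.0]
force: [0.4, -0.1, -1.0]
finger_gap: 0.0358
grasp_force: 29.7
```

Request:
step_arm:
  motion:
    - [200,0,0,0,0,0,-8]
    - [200,0,0,0,0,0,-8]
    - [200,0,0,0,0,0,-8]
    - [200,0,0,0,0,0,-8]
    - [200,0,0,0,0,0,-8]
    - [200,0,0,0,0,0,-8]
    - [200,0,0,0,0,0,-4]
    - [200,0,0,0,0,0,0]

```text
t: 5.95
ee_pos: [0.4954, 0.1799, 0.1099]
orientation: [-0.001, 0.572, 0.82, -0.0]
force: [-0.2, -0.8, -3.2]
finger_gap: 0.0358
grasp_force: 29.7
```

```bash
python3 g.py .4962 .1808 .074 20
```

```text
t 5.95 pos [495.4 179.9 109.9] yang 20.2 gap 35.85 q7 -0.34 F [-0.2 -0.8 -3.2] grip 29.7
tool shift mm [ 0.6  1.1 35.9] rz deg 0.2 tool z [-1.9e-03  2.0e-04 -1.0e+00]
```

Request:
step_arm:
  motion:
    - [200,0.6,1.1,8,0,0,0]
    - [200,0,0,12,0,0,0]
    - [200,0,0,10,0,0,0]
    - [200,0,0,6,0,0,0]
    - [200,0,0,2,0,0,0]
    - [200,0,0,2,0,0,0]
    - [200,0,0,2,0,0,0]
    - [200,0,0,0,0,0,0]

```text
t: 6.75
ee_pos: [0.4968, 0.181, 0.0689]
orientation: [0.0, 0.573, 0.82, 0.0]
force: [-0.3, 0.9, -1.7]
finger_gap: 0.0359
grasp_force: 29.7
```

```bash
python3 g.py .4962 .1808 .055 20
```

```text
t 6.75 pos [496.8 181.   68.9] yang 20.1 gap 35.92 q7 -0.39 F [-0.3  0.9 -1.7] grip 29.7
tool shift mm [ 0.  -0.6 13.9] rz deg 0.1 tool z [ 1.e-04  1.e-04 -1.e+00]
```

Underside should be about level with the stud top; go down gently, reading the force.

Request:
step_arm:
  motion:
    - [200,0,0,1,0,0,0]
    - [200,0,0,1,0,0,0]
    - [200,0,0,1,0,0,0]
    - [200,0,0,0,0,0,0]

```text
t: 7.15
ee_pos: [0.4967, 0.1809, 0.0658]
orientation: [-0.0, 0.573, 0.82, -0.0]
force: [0.7, 0.6, -2.0]
finger_gap: 0.0358
grasp_force: 29.7
```

Request:
step_arm:
  motion:
    - [200,0,0,1,0,0,0]
    - [200,0,0,1,0,0,0]
    - [200,0,0,1,0,0,0]
    - [200,0,0,0,0,0,0]

```text
t: 7.55
ee_pos: [0.4967, 0.181, 0.0628]
orientation: [-0.0, 0.573, 0.82, -0.0]
force: [0.1, -0.2, -1.6]
finger_gap: 0.036
grasp_force: 29.7
```

Request:
step_arm:
  motion:
    - [200,0,0,2,0,0,0]
    - [200,0,0,2,0,0,0]
    - [200,0,0,2,0,0,0]
    - [200,0,0,0,0,0,0]

```text
t: 7.95
ee_pos: [0.4966, 0.181, 0.0566]
orientation: [-0.0, 0.573, 0.82, -0.0]
force: [-0.3, -0.2, -1.8]
finger_gap: 0.036
grasp_force: 29.7
```

Request:
step_arm:
  motion:
    - [200,0,0,1,0,0,0]
    - [200,0,0,1,0,0,0]
    - [200,0,0,1,0,0,0]
    - [200,0,0,1,0,0,0]
    - [200,0,0,0,0,0,0]

```text
t: 8.45
ee_pos: [0.4967, 0.181, 0.0528]
orientation: [-0.0, 0.573, 0.82, -0.0]
force: [-0.2, 0.0, -1.9]
finger_gap: 0.036
grasp_force: 29.7
```

Request:
step_arm:
  motion:
    - [200,0,0,0.5,0,0,0]
    - [200,0,0,0.5,0,0,0]
    - [200,0,0,0.5,0,0,0]
    - [200,0,0,0,0,0,0]

```text
t: 8.85
ee_pos: [0.4967, 0.181, 0.0514]
orientation: [-0.0, 0.573, 0.82, 0.0]
force: [0.3, 0.6, -1.6]
finger_gap: 0.0357
grasp_force: 29.7
```

Request:
step_arm:
  motion:
    - [200,0,0,0.5,0,0,0]
    - [200,0,0,0.5,0,0,0]
    - [200,0,0,0,0,0,0]

```text
t: 9.15
ee_pos: [0.4966, 0.1811, 0.0504]
orientation: [-0.0, 0.573, 0.82, -0.0]
force: [-0.8, 2.3, -1.2]
finger_gap: 0.0361
grasp_force: 29.7
```

Request:
step_arm:
  motion:
    - [200,0,0,0.4,0,0,0]
    - [200,0,0,0.4,0,0,0]
    - [200,0,0,0,0,0,0]

```text
t: 9.45
ee_pos: [0.4967, 0.1812, 0.0496]
orientation: [-0.0, 0.572, 0.82, 0.0]
force: [-1.2, 2.6, 0.0]
finger_gap: 0.0359
grasp_force: 29.7
```

Request:
step_arm:
  motion:
    - [200,0.3,0,0.3,0,0,0]
    - [200,0,0,0.3,0,0,0]
    - [200,0,0,0,0,0,0]

```text
t: 9.75
ee_pos: [0.4967, 0.1813, 0.0492]
orientation: [0.0, 0.573, 0.82, 0.0]
force: [-2.7, 0.5, 3.7]
finger_gap: 0.0356
grasp_force: 29.7
```

Request:
step_arm:
  motion:
    - [200,0,0,-0.15,0,0,-6]
    - [200,0,0,-0.15,0,0,-6]
    - [200,0,0,-0.15,0,0,-6]
    - [200,0,0,0,0,0,0]

```text
t: 10.15
ee_pos: [0.4969, 0.1816, 0.0496]
orientation: [-0.0, 0.436, 0.9, 0.0]
force: [-1.4, 2.7, 2.3]
finger_gap: 0.0359
grasp_force: 29.7
```

```bash
python3 g.py .4967 .1813 .049 20
```

```text
t 10.15 pos [496.9 181.6  49.6] yang 38.3 gap 35.91 q7 -0.14 F [-1.4  2.7  2.3] grip 29.7
tool shift mm [-0.1 -0.3  0.6] rz deg 18.3 tool z [ 2.e-04  8.e-04 -1.e+00]
```

Request:
step_arm:
  motion:
    - [200,0,0,-0.12,0,0,-6]
    - [200,0,0,-0.15,0,0,-6]
    - [200,0,0,-0.15,0,0,-6]
    - [200,0,0,0,0,0,0]

```text
t: 10.55
ee_pos: [0.4968, 0.1814, 0.0499]
orientation: [-0.0, 0.292, 0.956, 0.0]
force: [-1.9, 2.6, 3.5]
finger_gap: 0.0359
grasp_force: 29.7
```

Request:
step_arm:
  motion:
    - [200,0,0,-0.12,0,0,-6]
    - [200,0,0,-0.15,0,0,-6]
    - [200,0,0,0,0,0,0]

```text
t: 10.85
ee_pos: [0.4967, 0.1814, 0.0502]
orientation: [-0.0, 0.191, 0.982, 0.0]
force: [-2.1, 2.6, 4.3]
finger_gap: 0.0361
grasp_force: 29.7
```

Request:
step_arm:
  motion:
    - [200,0,0,-0.15,0,0,-6]
    - [200,0,0,-0.17,0,0,-6]
    - [200,0,0,0,0,0,0]

```text
t: 11.15
ee_pos: [0.4965, 0.1811, 0.0503]
orientation: [-0.0, 0.088, 0.996, -0.0]
force: [-2.6, 0.9, 2.0]
finger_gap: 0.0356
grasp_force: 29.7
```

Request:
step_arm:
  motion:
    - [200,0,0,-0.15,0,0,-6]
    - [200,0,0,-0.17,0,0,-6]
    - [200,0,0,0,0,0,0]

```text
t: 11.45
ee_pos: [0.4964, 0.1809, 0.0505]
orientation: [-0.0, -0.016, 1.0, -0.0]
force: [-1.0, 0.9, -0.4]
finger_gap: 0.0362
grasp_force: 29.7
```

Request:
step_arm:
  motion:
    - [200,0,0,-0.15,0,0,-6]
    - [200,0,0,0,0,0,0]

```text
t: 11.65
ee_pos: [0.4964, 0.181, 0.0507]
orientation: [-0.0, -0.068, 0.998, -0.0]
force: [-2.1, -0.6, -1.4]
finger_gap: 0.0359
grasp_force: 29.7
```

Request:
step_arm:
  motion:
    - [200,0,0,0.3,0,0,0]
    - [200,0,0,0.3,0,0,0]
    - [200,0,0,0,0,0,0]

```text
t: 11.95
ee_pos: [0.4965, 0.1812, 0.0503]
orientation: [-0.0, -0.07, 0.998, -0.0]
force: [-2.0, 0.4, -1.9]
finger_gap: 0.036
grasp_force: 29.7
```

Request:
step_arm:
  motion:
    - [200,0,0,0.4,0,0,0]
    - [200,0,0,0.4,0,0,0]
    - [200,0,0,0,0,0,0]

```text
t: 12.25
ee_pos: [0.4966, 0.1813, 0.0495]
orientation: [-0.0, -0.071, 0.997, 0.0]
force: [-2.1, 0.7, -1.2]
finger_gap: 0.0359
grasp_force: 29.7
```

Request:
step_arm:
  motion:
    - [200,0,0,0.6,0,0,0]
    - [200,0,0,0.6,0,0,0]
    - [200,0,0,0.4,0,0,0]
    - [200,0,0,0,0,0,0]

```text
t: 12.65
ee_pos: [0.4966, 0.1813, 0.0479]
orientation: [-0.0, -0.071, 0.997, 0.0]
force: [-3.3, 0.7, -0.6]
finger_gap: 0.0357
grasp_force: 29.7
```

Request:
step_arm:
  motion:
    - [200,0,0,0.5,0,0,0]
    - [200,0,0,0.5,0,0,0]
    - [200,0,0,0,0,0,0]

```text
t: 12.95
ee_pos: [0.4966, 0.1813, 0.0469]
orientation: [-0.0, -0.071, 0.997, 0.0]
force: [-2.5, 1.1, -0.8]
finger_gap: 0.0357
grasp_force: 29.7
```

Dropped 3.5 mm already without support: the thread end is passed. Continue to the next ridge.

Request:
step_arm:
  motion:
    - [200,0,0,0.4,0,0,0]
    - [200,0,0,0.4,0,0,0]
    - [200,0,0,0,0,0,0]

```text
t: 13.25
ee_pos: [0.4967, 0.1814, 0.0464]
orientation: [0.0, -0.071, 0.997, -0.0]
force: [-4.8, 0.3, 5.6]
finger_gap: 0.0362
grasp_force: 29.7
```

Request:
step_arm:
  motion:
    - [200,0,0,0.3,0,0,0]
    - [200,0,0,0.3,0,0,0]
    - [200,0,0,0,0,0,0]

```text
t: 13.55
ee_pos: [0.4968, 0.1814, 0.0461]
orientation: [0.0, -0.071, 0.997, -0.0]
force: [-7.1, -1.4, 14.2]
finger_gap: 0.0357
grasp_force: 29.7
```

```bash
python3 g.py .4967 .1813 .041 20
```

```text
t 13.55 pos [496.8 181.4  46.1] yang 98.1 gap 35.69 q7 0.75 F [-7.1 -1.4 14.2] grip 29.7
tool shift mm [ 0.2 -0.1  5.1] rz deg 78.1 tool z [ 5.e-04 -2.e-04 -1.e+00]
```

Request:
step_arm:
  motion:
    - [200,0.3,0,0,0,0,6]
    - [200,0,0,0,0,0,6]
    - [200,0,0,0.05,0,0,6]
    - [200,0,0,0.15,0,0,6]
    - [200,0,0,0,0,0,0]

```text
t: 14.05
ee_pos: [0.4966, 0.1814, 0.0457]
orientation: [0.0, 0.139, 0.99, -0.0]
force: [-3.5, -0.7, 3.3]
finger_gap: 0.0357
grasp_force: 29.7
```

Request:
step_arm:
  motion:
    - [200,0,0,0.2,0,0,7.5]
    - [200,0,0,0.21,0,0,7.5]
    - [200,0,0,0.21,0,0,7.5]
    - [200,0,0,0.21,0,0,7.5]
    - [200,0,0,0,0,0,0]

```text
t: 14.55
ee_pos: [0.4965, 0.1814, 0.0448]
orientation: [0.0, 0.39, 0.921, -0.0]
force: [-3.3, 0.8, 5.3]
finger_gap: 0.036
grasp_force: 29.7
```

Request:
step_arm:
  motion:
    - [200,0,0,0.21,0,0,7.5]
    - [200,0,0,0.21,0,0,7.5]
    - [200,0,0,0.21,0,0,7.5]
    - [200,0,0,0.21,0,0,7.5]
    - [200,0,0,0,0,0,0]

```text
t: 15.05
ee_pos: [0.4966, 0.1814, 0.044]
orientation: [0.0, 0.615, 0.788, 0.0]
force: [-2.4, -0.6, 6.0]
finger_gap: 0.0361
grasp_force: 29.7
```

```bash
python3 g.py .4967 .1813 .041 20
```

```text
t 15.05 pos [496.6 181.4  44. ] yang 14.1 gap 36.1 q7 -0.51 F [-2.4 -0.6  6. ] grip 29.7
tool shift mm [-0.1  0.1  3. ] rz deg -5.9 tool z [ 5.e-04 -2.e-04 -1.e+00]
```

Request:
step_arm:
  motion:
    - [200,0,0,0.19,0,0,7.5]
    - [200,0,0,0.21,0,0,7.5]
    - [200,0,0,0.21,0,0,7.5]
    - [200,0,0,0.21,0,0,7.5]
    - [200,0,0,0.21,0,0,7.5]
    - [200,0,0,0,0,0,0]

```text
t: 15.65
ee_pos: [0.4967, 0.1814, 0.043]
orientation: [0.0, 0.836, 0.549, 0.0]
force: [-2.0, -0.0, 5.0]
finger_gap: 0.0361
grasp_force: 29.7
```

Request:
step_arm:
  motion:
    - [200,0,0,0.19,0,0,7.5]
    - [200,0,0,0.21,0,0,7.5]
    - [200,0,0,0.21,0,0,7.5]
    - [200,0,0,0.21,0,0,7.5]
    - [200,0,0,0,0,0,0]

```text
t: 16.15
ee_pos: [0.4968, 0.1813, 0.0421]
orientation: [0.0, 0.95, 0.314, 0.0]
force: [-1.3, -0.1, 4.8]
finger_gap: 0.0357
grasp_force: 29.7
```

```bash
python3 g.py .4967 .1813 .041 20
```

```text
t 16.15 pos [496.8 181.3  42.1] yang -53.4 gap 35.68 q7 -1.51 F [-1.3 -0.1  4.8] grip 29.7
tool shift mm [-0.1 -0.1  1.1] rz deg -73.4 tool z [ 8.e-04 -2.e-04 -1.e+00]
```

Request:
step_arm:
  motion:
    - [200,0,0,0.2,0,0,7.5]
    - [200,0,0,0.21,0,0,7.5]
    - [200,0,0,0.21,0,0,7.5]
    - [200,0,0,0,0,0,0]

```text
t: 16.55
ee_pos: [0.497, 0.1813, 0.0415]
orientation: [0.0, 0.992, 0.122, 0.001]
force: [-0.5, -1.1, 5.1]
finger_gap: 0.0359
grasp_force: 29.7
```

Request:
step_arm:
  motion:
    - [200,0,0,0.18,0,0,7]
    - [200,0,0,0.18,0,0,7]
    - [200,0,0,0,0,0,0]

```text
t: 16.85
ee_pos: [0.4971, 0.1813, 0.0412]
orientation: [0.0, 1.0, 0.001, 0.001]
force: [0.2, -0.6, 6.1]
finger_gap: 0.0357
grasp_force: 29.7
```

```bash
python3 g.py .4967 .1813 .041 20; python3 -c "
from rig import ctrl;print(ctrl.state()['moment'])"
```

```text
t 16.85 pos [497.1 181.3  41.2] yang -89.9 gap 35.74 q7 -2.06 F [ 0.2 -0.6  6.1] grip 29.7
tool shift mm [-0.4  0.   0.2] rz deg -109.9 tool z [ 0.0013 -0.     -1.    ]
[-0.12592936  0.01339598 -0.11219504]
```

Request:
step_arm:
  motion:
    - [200,0,0,0.17,0,0,7]
    - [200,0,0,0.17,0,0,7]
    - [200,0,0,0,0,0,0]

```text
t: 17.15
ee_pos: [0.4975, 0.1815, 0.0412]
orientation: [-0.0, 0.993, -0.121, 0.001]
force: [0.7, -1.3, 11.5]
finger_gap: 0.0359
grasp_force: 29.8
```

```bash
python3 g.py .4967 .1813 .041 20; python3 -c "
from rig import ctrl;print(ctrl.state()['moment'])"
```

```text
t 17.15 pos [497.5 181.5  41.2] yang -103.9 gap 35.89 q7 -2.26 F [ 0.7 -1.3 11.5] grip 29.8
tool shift mm [-0.7  0.4  0.2] rz deg -123.9 tool z [ 1.9e-03  3.0e-04 -1.0e+00]
[-0.21490925  0.00058197 -0.12710014]
```

Request:
step_arm:
  motion:
    - [200,0,0,-0.5,0,0,0]
    - [140,0,0,0,0,0,0]
    - [110,0,0,0,0,0,0]
    - [92,0,0,0,0,0,0]
    - [92,0,0,0,0,0,0]
    - [92,0,0,-5,0,0,0]
    - [92,0,0,-15,0,0,0]
    - [92,0,0,-30,0,0,0]
    - [92,0,0,-40,0,0,0]

```text
t: 18.05
ee_pos: [0.4954, 0.1809, 0.1313]
orientation: [0.001, 0.993, -0.12, -0.001]
force: [1.5, 0.4, 0.7]
finger_gap: 0.0605
grasp_force: 0.0
```

Request:
step_arm:
  motion:
    - [92,30,0,-30,0,0,0]
    - [92,40,0,-20,0,0,0]
    - [92,40,0,0,0,0,0]
    - [92,40,0,0,0,0,0]
    - [92,0,0,0,0,0,0]

```text
t: 18.55
ee_pos: [0.6453, 0.1427, 0.1806]
orientation: [0.001, 0.992, -0.122, 0.0]
force: [-1.7, -1.0, -0.9]
finger_gap: 0.0605
grasp_force: 0.0
```

```bash
python3 g.py .4967 .1813 .041 20; python3 - <<'E'
from h import *
S=np.array([.4966,.1813,.06])
L=[]
for n in("top","scene"):
    im=ctrl.capture(n);u=proj(n,S)[0];print(n,u,proj(n,S-[0,0,.002]))
    x,y=u.round().astype(int);L.append(cv2.resize(im[y-35:y+35,x-25:x+25],(400,560),interpolation=cv2.INTER_CUBIC))
cv2.imwrite("pics/end.png",np.hstack(L))
E
```

```text
t 18.55 pos [645.3 142.7 180.6] yang -104.0 gap 60.46 q7 -2.1 F [-1.7 -1.  -0.9] grip 0.0
tool shift mm [-153.6   -1.5  139.4] rz deg -124.0 tool z [ 7.0e-04 -1.1e-03 -1.0e+00]
top [176.82917117 273.8071777 ] [[177.09079284 273.89094522]]
scene [345.37177443 146.69456845] [[345.33350368 147.3121118 ]]
```

View pics/end.png

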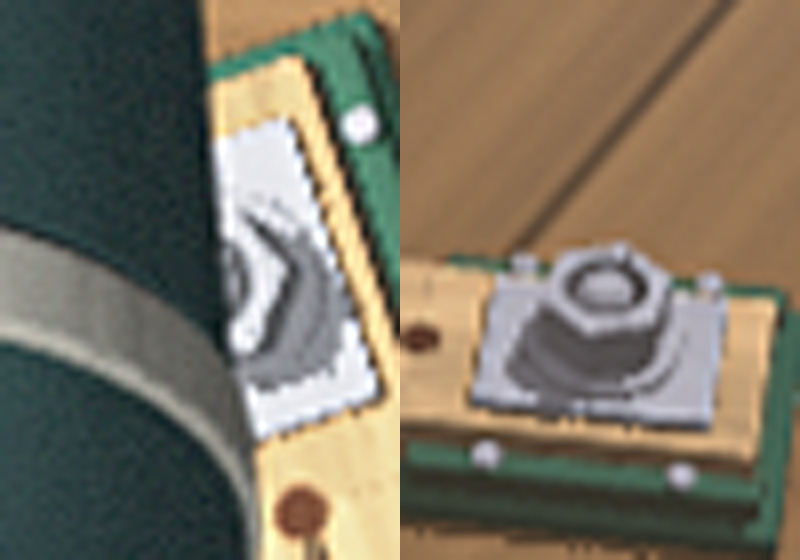

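The scene view shows the nut level and flush on the plate around crop pixel (605, 340), with the stud top inside it near (605, 285). The gripper is clear of everything.

```bash
python3 -c "
from rig import ctrl;print(ctrl.job_done())"
```

```text
the job is handed in; nothing more can be done
None
```

The job is handed in with no verdict returned: the nut was backed off until the thread dropped about 4 mm and run down clockwise until it stopped, with the tool height putting the flange on the clamp plate. It was then let go, with wrist force never above about 16 N in the readings on the stud and no contact noticed with anything else.

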